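# Slide the full pod tub onto the stock plate and arm the switch

## Task

One of the two look-alike closed white tubs on the grey quartz ledge is full of laundry pods, the other nearly empty: nudge them to feel which is the heavier. Slide the full one along the ledge onto the metal spring plate between them until it sinks and seats flat in the pocket; the nearly empty one must not go onto the plate and stays upright within a few centimetres of where it stood. Then throw the toggle switch on the wooden block fully over to its other stop to arm the stock alarm, and leave everything else undisturbed.

Things in the scene. Friction and masses are not known exactly. Their poses are not given: they have to be found in the camera images.
- ledge: fixed grey quartz slab, 220 mm (its x) x 620 mm (its y) x 20 mm thick. Origin: centre of its underside, on the table; its top is 20 mm above. In its middle a through pocket, 160 mm in x and 100 mm in y, holds the spring plate. The tubs stand one on its +y part, one on its -y part, centres 130 to 185 mm from the middle.
- plate_top (a point): centre of the top face of the aluminium spring plate (156 x 97 mm) in the pocket, axes as the ledge's. Nearly flush with the ledge top when unloaded; it rides down with the plate. Under the full tub it sinks and the pocket's edges hold the tub (90 mm tub in a 100 mm pocket); the nearly empty tub cannot sink it.
- plate (a joint): travel of the spring plate downwards in m: 0 up, 0.0085 fully down at its stop. About 3 N starts it down, 3.5 N holds it down.
- tub_a: closed opaque white tub with a flat grey lid, 110 x 90 x 100 mm (its x, y, z), upright on the ledge beside the spring plate, turned within 0.2 rad of the ledge. Origin: centre of its underside. Too wide to grasp. One tub is full (0.7 to 0.95 kg in all), the other nearly empty (about 0.15 kg); they look the same, and which is which changes from start to start.
- tub_b: closed opaque white tub with a flat grey lid, 110 x 90 x 100 mm (its x, y, z), upright on the ledge beside the spring plate, turned within 0.2 rad of the ledge. Origin: centre of its underside. Too wide to grasp. One tub is full (0.7 to 0.95 kg in all), the other nearly empty (about 0.15 kg); they look the same, and which is which changes from start to start.
- switch_block: fixed wooden block, 80 x 90 x 34 mm, in front of the ledge (on the robot's side), with a black plate on top (39 mm above the table) and a black paddle toggle. Origin: centre of its underside. The toggle's hinge lies along the block's y axis, 42 mm above the origin.
- toggle (a joint): toggle angle in rad: 0 leans 0.5 rad from upright to the block's -x (towards the robot); 1.0 is its other stop, leaning 0.5 rad to the block's +x. It stays where it is left; about 2 N at the tip moves it.
- toggle_tip (a point): centre of the top end of the toggle's paddle (paddle 30 mm wide in y, 12 mm thick, 34 mm long), 70 mm from the hinge.
- ring_dish: bystander: white ceramic dish, 96 mm across, 28 mm high, behind the ledge; origin under its centre
- clip: bystander: red plastic hanger clip, 90 x 36 x 12 mm, lying in front of the ledge; origin under its centre
- scoop: bystander: aluminium scoop 155 mm long, 55 mm wide, 35 mm high, lying in front of the ledge; origin under the joint of bowl (+x) and handle
- pod_tub: bystander: clear closed tub of pods, 134 x 94 x 70 mm, behind the ledge; origin under its centre
- detergent: bystander: bottle, 72 mm across, 190 mm high, behind the ledge; origin under its centre
- peg_jar: bystander: glass jar, 80 mm across, 110 mm high, behind the ledge; origin under its centre

How it is judged:
By the outcome, as a careful person would: the job done as asked, in the order asked, and still so for the second after the job is handed in, with the robot touching nothing.
It also fails if it takes over 72 s, if anything falls off the work surface, if the arm or the gripper's body presses on something with over 40 N, if the wrist force passes 120 N, or if a joint passes its speed limit or range.

## Robot

A 6-joint arm with a two-finger parallel gripper is mounted at the origin on the work surface. World frame = base frame: x ahead of the robot, y to its left, z up, the work surface at z = 0. Lengths are in m, angles in rad, forces in N, time in s.
With the tool pointing down it reaches from about 0.425 to 0.925 m from the base axis. Payload 12.5 kg.
Tool frame: the origin (TCP) lies on the front face of the gripper's body, between the roots of the fingers; the fingertips stand 73 mm ahead of it and the grasp point (between the pads) lies 54 mm ahead of it; z points along the fingers, y is the direction in which the jaws open and shut (so a half turn about z gives the same grasp; the last joint's range is limited). The gripper opens to 85 mm and grips with 20 to 120 N. Pads are 22 mm wide; open, the fingers measure 114 mm over their backs; the gripper's body (76 mm by 85 mm) begins 54 mm behind the grasp point. The pads swing forward as they close: fully open they stand 13 mm farther back than shut.
Start: joints at [1.156, 0.491, 1.559, -0, 1.092, -0.106], TCP at [0.19, 0.595, 0.304] pointing down, gripper open.
Joint ranges: [-3.1, 3.1], [-0.84, 2.19], [0.05, 2.79], [-1.13, 4.28], [0.06, 2.93], [-2.69, 2.69]. Speed limits (rad/s): [2.22, 2.22, 2.79, 3.14, 3.14, 3.14].

## Interface

Orientations are given as a unit quaternion [x, y, z, w].
In Python, from rig import arm, fingers, inverse_kinematics, snapshot, calibration, workorder, look_for, trace gives the robot as it stands. Calls block until the motion is done:
- arm.reach(position, orientation): joint-space move of the TCP to a pose.
- arm.move_straight(position, orientation=None, velocity=0.15): straight line of the TCP; orientation=None keeps the orientation; velocity is the mean speed in m/s.
- arm.set_joints(angles): joint-space move.
- fingers.move_gripper(opening, grasp_force=None): finger opening in m; grasp_force is the grip in N (None keeps the last); returns when the fingers have stopped.
- arm.sleep(seconds).
- inverse_kinematics(position, orientation): joint angles nearest the present ones, or None.
- arm.observe(): the state.
- snapshot(name): name is "scene" or "top" or "wrist"; returns (picture, depth): 400x640x3 uint8, red, green, blue; 400x640 float32, m along the optical axis (not along the pixel's ray), 0 where there is no reading.
- calibration(name): a dict with "intrinsics" (3x3 intrinsics, pixels), "world_from_camera" (4x4, takes a point from camera to world coordinates); the wrist camera has in their place "hand_eye" (4x4, takes a point from camera to tool coordinates, whose origin is the TCP and whose axes are the flange's). Camera axes: x right, y up, looking along -z (the intrinsics and any distortion apply to the point x, -y, -z); pixel columns grow to the right and rows downward; lengths in m; the calibration is good to about 2 mm. A picture is of the moment at which its call begins: read the wrist's pose just before it. calibration takes no time and is no camera call.
A pose or a line that the arm cannot do raises arm.MotionError and nothing moves.
- workorder.close_job(): hands the job in, once; it reports no verdict.
Trained networks look in the newest picture that a camera, given by its name, has taken for a name from the list of things; names that differ only in an ending like _2 or _b are one class to them, and where a whole thing is asked for, a point or a joint stands for the part that bears it (a point fixed in the world has none). Each returns a list of dicts, best first, with "score" (0 to 1); they miss things now and then, are a little off and sometimes report something else, mostly with a low value. They report only what shows in the picture. A call takes as long as a camera call.
- look_for(camera, label): "extent" ([left, top, right, bottom] in pixels, round what is visible of it).
- trace(camera, label): "pixels" (400x640 bool, what is visible of it) and "extent" ([left, top, right, bottom] in pixels, round what is visible of it).
The state is a dict: "clock": time; "q": joint angles; "qvel": joint speeds; "effort": joint torques, N m; "tool_pos": TCP position; "tool_rot": TCP orientation; "contact_force": force on the tool from outside, world axes, zero at the start; "ft_torque": the same for the moment, N m; "grip_width": finger opening in m.
Only numpy, scipy, OpenCV 4.12 (cv2) and the standard library are available. Lean on these libraries where they do the work, as an engineer would, in place of code of your own. Each camera call takes 0.05 s, during which the arm holds its last target. There are 200 camera calls.

## Working session

There is one attempt and no reset: what is moved stays moved. The work goes in short steps, each a Python script; the robot and the scene stay as the last script left them, time stands still between calls to the robot, and variables do not carry over. Pictures are saved under pics/ and viewed, about 8 in all and at most 12, crops included, and the job is handed in when it is done.

```bash
mkdir -p pics; ls; cat > h.py <<'E'
import numpy as np, cv2
from rig import arm, fingers, inverse_kinematics, snapshot, calibration, workorder, look_for, trace
def world(cam, depth):
    c=calibration(cam); K=np.array(c["intrinsics"]); T=np.array(c["world_from_camera"])
    v,u=np.mgrid[0:400,0:640]; x=(u-K[0,2])/K[0,0]*depth; y=(v-K[1,2])/K[1,1]*depth
    P=np.stack([x,-y,-depth,np.ones_like(depth)],-1)@T.T
    P=P[...,:3]; P[depth==0]=np.nan; return P
def save(n,im): cv2.imwrite(f"pics/{n}.png",im[...,::-1])
E
python3 - <<'E'
from h import *
print(calibration("top"));
s=snapshot("scene");save("scene0",s[0])
t=snapshot("top");save("top0",t[0]); P=world("top",t[1])
np.save("top0.npy",P)
for l in ["ledge","plate","tub_a","switch_block","toggle","ring_dish","clip","scoop","pod_tub","detergent","peg_jar"]:
    for r in trace("top",l)[:3]:
        m=r["pixels"]; Q=P[m]; Q=Q[~np.isnan(Q[:,0])]
        if len(Q)==0: print(l,r["score"],"none");continue
        zt=np.percentile(Q[:,2],90); U=Q[Q[:,2]>zt-0.006]
        print(l,round(r["score"],2),np.round(r["extent"]),"z90 %.3f"%zt,"med",np.median(U,0).round(3),"rect",[np.round(a,3) for a in cv2.minAreaRect(U[:,:2].astype(np.float32))])
print(arm.observe()["clock"], arm.observe()["contact_force"])
E
```

```text
pics
{'intrinsics': array([[404.49508297,   0.        , 322.36168303],
       [  0.        , 404.49508297, 197.80690338],
       [  0.        ,   0.        ,   1.        ]]), 'world_from_camera': array([[-0.00296486,  0.99665428, -0.08167898,  0.52829221],
       [-0.9997759 , -0.0046664 , -0.02064903, -0.00752187],
       [-0.02096109,  0.08159945,  0.99644476,  0.99310618],
       [ 0.        ,  0.        ,  0.        ,  1.        ]])}
ledge 0.68 [201. 158. 462. 268.] z90 0.021 med [ 0.567 -0.008  0.019] rect [array([ 0.571, -0.009]), array([0.621, 0.22 ]), np.float64(85.624)]
plate 0.61 [311. 178. 353. 246.] z90 0.021 med [ 0.571 -0.008  0.019] rect [array([ 0.572, -0.009]), array([0.097, 0.155]), np.float64(85.615)]
tub_a 0.84 [376. 190. 428. 248.] z90 0.122 med [ 0.551 -0.16   0.12 ] rect [array([ 0.551, -0.161]), array([0.11, 0.09]), np.float64(5.605)]
tub_a 0.71 [240. 172. 291. 231.] z90 0.122 med [0.593 0.14  0.12 ] rect [array([0.594, 0.141]), array([0.09, 0.11]), np.float64(85.755)]
toggle 0.49 [310. 282. 326. 297.] z90 0.107 med [0.391 0.021 0.105] rect [array([0.39 , 0.02
[... 813 characters left out ...]
0.042 0.069] rect [array([0.749, 0.042]), array([0.134, 0.094]), np.float64(84.314)]
pod_tub 0.19 [232. 112. 266. 157.] z90 0.189 med [0.75  0.18  0.189] rect [array([0.751, 0.18 ]), array([0.032, 0.03 ]), np.float64(45.396)]
detergent 0.75 [231. 113. 267. 156.] z90 0.189 med [0.75  0.18  0.189] rect [array([0.75, 0.18]), array([0.03, 0.03]), np.float64(0.724)]
detergent 0.34 [399. 134. 439. 172.] z90 0.110 med [ 0.71  -0.214  0.109] rect [array([ 0.71 , -0.214]), array([0.067, 0.068]), np.float64(89.494)]
peg_jar 0.62 [400. 134. 438. 172.] z90 0.110 med [ 0.71  -0.214  0.109] rect [array([ 0.71 , -0.214]), array([0.067, 0.068]), np.float64(89.494)]
0.65 [ 0.14799744 -0.42269638 -0.31061928]
```

View pics/top0.png

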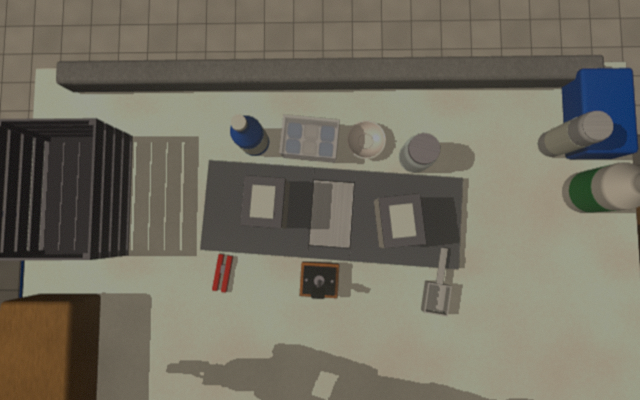

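View pics/scene0.png

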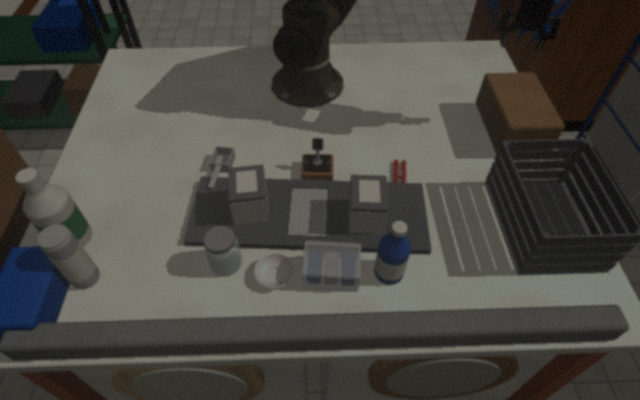

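Both views agree. The tubs are at about (265,202) and (402,220) in the top view, the plate is at (331,213) and the switch is at (320,281), leaning toward the robot. The heights match the spec. Next I'll check toggle reachability and nudge the first tub.

```bash
cat >> h.py <<'E'
from scipy.spatial.transform import Rotation as R
PSI=np.deg2rad(85.62-90); C=np.array([.572,-.009])
def down(yaw,flip):   # tool y along +-ledge x, z down
    y=np.array([np.cos(yaw),np.sin(yaw),0])*(-1 if flip else 1); z=np.array([0,0,-1.])
    return R.from_matrix(np.c_[np.cross(y,z),y,z]).as_quat()
def force(n=5):
    f=[]
    for _ in range(n): arm.sleep(.02); f.append(arm.observe()["contact_force"])
    return np.mean(f,0)
TUB={"L":(np.array([.594,.141]),np.deg2rad(-4.25),-1),"R":(np.array([.551,-.161]),np.deg2rad(5.6),1)}
E
cat > nudge.py <<'E'
import sys; from h import *
k=sys.argv[1]; c,yaw,s=TUB[k]; n=s*np.array([-np.sin(yaw),np.cos(yaw)])  # push direction
p=c-n*.073; qs=[]
for fl in (0,1):
    q=inverse_kinematics([*p,.24],down(yaw,fl)); print(fl,q)
    if q is not None: qs.append((abs(q[5]),fl))
fl=min(qs)[1]; o=down(yaw,fl)
fingers.move_gripper(.06)
arm.reach([*p,.24],o); arm.move_straight([*p,.133],velocity=.15); arm.sleep(.2)
f0=force(); print("f0",f0)
for d in np.arange(.004,.045,.004):
    arm.move_straight([*(p+n*d),.133],velocity=.03)
    g=(force(3)-f0)[:2]@n; print("%.3f %.2f"%(d,g), end=" | ")
    if d>=.030: break
b=p+n*(d-.02); arm.move_straight([*b,.133]); arm.move_straight([*b,.26],velocity=.25)
print("clock",arm.observe()["clock"])
E
python3 - <<'E'
from h import *
P=np.load("top0.npy"); m=(abs(P[...,0]-.424)<.07)&(abs(P[...,1]-.022)<.07)
for lo,hi in((.028,.036),(.0365,.0415),(.095,.112)):
    U=P[m&(P[...,2]>lo)&(P[...,2]<hi)][:,:2].astype(np.float32); print(lo,len(U),cv2.minAreaRect(U))
for t in (-60,-45,-30,-15,0,15,30,45,60,75):
  for x,z in((.365,.09),(.40,.09),(.46,.09)):
    a=np.deg2rad(t); zt=np.array([np.sin(a),0,-np.cos(a)]); r=[]
    for y in([0,1,0],[0,-1,0],[np.cos(a),0,np.sin(a)],[-np.cos(a),0,-np.sin(a)]):
        o=R.from_matrix(np.c_[np.cross(y,zt),y,zt]).as_quat()
        r.append(inverse_kinematics(list(np.array([x,.022,z])-.073*zt),o) is not None)
    print(t,x,r)
E
python3 nudge.py L
```

```text
0.028 378 ((0.41509073972702026, 0.020866073668003082), (0.08977413922548294, 0.07979260385036469), 87.11627197265625)
0.0365 647 ((0.41538476943969727, 0.019860055297613144), (0.08475793898105621, 0.0714796930551529), 82.92951965332031)
0.095 107 ((0.39174774289131165, 0.022231731563806534), (0.02862347662448883, 0.01622140035033226), 89.18004608154297)
-60 0.365 [True, True, True, False]
-60 0.4 [True, True, True, False]
-60 0.46 [True, True, True, False]
-45 0.365 [True, True, True, False]
-45 0.4 [True, True, True, False]
-45 0.46 [True, True, True, False]
-30 0.365 [True, True, True, False]
-30 0.4 [True, True, True, False]
-30 0.46 [True, True, True, False]
-15 0.365 [True, True, True, False]
-15 0.4 [True, True, True, False]
-15 0.46 [True, True, True, False]
0 0.365 [True, True, True, False]
0 0.4 [True, True, True, False]
0 0.46 [True, True, True, False]
15 0.365 [False, False, False, False]
15 0.4 [True, True, True, True]
15 0.46 [True, True, True, False]
30 0.365 [True, True, False, True]
30 0.4 [True, True, False, True]
30 0.46 [True, True, False, True]
45 0.365 [False, False, False, False]
45 0.4 [True, True, False, True]
45 0.46 [True, True, False, True]
60 0.365 [False, False, False, False]
60 0.4 [False, False, False, False]
60 0.46 [True, True, False, True]
75 0.365 [False, False, False, False]
75 0.4 [False, False, False, False]
75 0.46 [False, False, False, False]
0 [ 2.38878431e-01  5.72434652e-01  1.59745710e+00 -4.44089210e-16
  9.71700904e-01  3.13054924e-01]
1 None
f0 [ 0.13408875 -0.17143571  0.31908961]
0.004 -0.37 | 0.008 -0.24 | 0.012 -0.22 | 0.016 -0.05 | 0.020 -3.30 | 0.024 -3.62 | 0.028 -3.08 | 0.032 -2.91 | clock 7.8083
```

```bash
python3 nudge.py R
```

```text
0 [-5.05601168e-01  5.31586457e-01  1.67890155e+00 -4.44089210e-16
  9.31104648e-01 -6.03339606e-01]
1 [-5.05601168e-01  5.31586457e-01  1.67890155e+00 -4.44089210e-16
  9.31104648e-01  2.53825305e+00]
f0 [0.12639938 0.51028422 0.30449171]
0.004 -0.20 | 0.008 -0.78 | 0.012 -0.17 | 0.016 -0.39 | 0.020 -0.80 | 0.024 -0.77 | 0.028 -0.04 | 0.032 -0.76 | clock 14.3917
```

The left (+y) tub is the full one: about 3 N against about 0.6 N. I'll push it onto the plate now.

```bash
python3 - <<'E'
from h import *
ex=np.array([np.cos(PSI),np.sin(PSI)]); ey=np.array([-ex[1],ex[0]])
W=lambda y: C+.0114*ex+y*ey
o=down(PSI,0)
arm.reach([*W(.225),.24],o); arm.move_straight([*W(.225),.133],velocity=.2); arm.move_straight([*W(.2)  ,.133]); f0=force()
for y in [.18,.16,.14,.12,.105,.095,.085,.075,.068,.062,.057]:
    arm.move_straight([*W(y),.133],velocity=.06); print(y,(force(2)-f0).round(2))
t=snapshot("top");save("top1",t[0][150:290,180:480].repeat(2,0).repeat(2,1)); P=world("top",t[1])
m=(P[...,2]>.10)&(P[...,2]<.126)&(abs(P[...,0]-.57)<.09)&(P[...,1]>-.26)&(P[...,1]<.25)
n,lab=cv2.connectedComponents(m.astype(np.uint8))
for i in range(1,n):
    U=P[lab==i]
    if len(U)>100: print(len(U),U.mean(0).round(3),np.percentile(U[:,2],[10,50,90]).round(4),cv2.minAreaRect(U[:,:2].astype(np.float32)))
print(arm.observe()["clock"])
E
```

```text
0.18 [-0.02  2.78 -1.41]
0.16 [ 0.26  2.19 -1.22]
0.14 [ 0.67  1.45 -0.23]
0.12 [ 0.47  1.61 -0.83]
0.105 [ 0.43  0.98 -1.16]
0.095 [ 0.68  0.77 -0.92]
0.085 [0.7  0.69 0.37]
0.075 [-0.55 -0.49  0.21]
0.068 [0.46 0.24 0.84]
0.062 [-0.39  0.17  0.35]
0.057 [ 0.16 -0.65 -0.07]
855 [ 0.579 -0.038  0.112] [0.1089 0.1118 0.1149] ((0.5802820324897766, -0.03680507093667984), (0.04012489691376686, 0.10984078049659729), 85.71125793457031)
2169 [ 0.549 -0.141  0.119] [0.1171 0.1195 0.1217] ((0.548992395401001, -0.14198088645935059), (0.10989291220903397, 0.09069254249334335), 5.6953840255737305)
21.5583
```

View pics/top1.png

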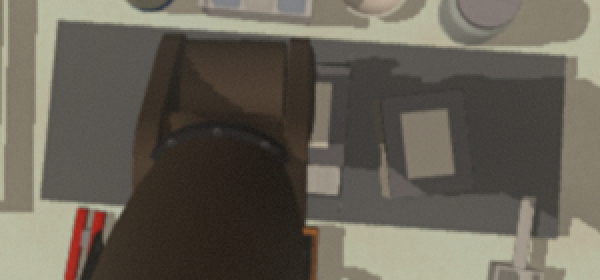

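The tub top has dropped to z≈0.112, so it looks sunk, though the arm covers most of it (around 220,150 in the crop). I'll retract and check.

```bash
cat > chk.py <<'E'
from h import *
def chk(name):
    t=snapshot("top");save(name,t[0][150:310,180:480].repeat(2,0).repeat(2,1)); P=world("top",t[1])
    m=(P[...,2]>.10)&(P[...,2]<.126)&(abs(P[...,0]-.57)<.09)&(P[...,1]>-.26)&(P[...,1]<.25)
    n,lab=cv2.connectedComponents(m.astype(np.uint8))
    for i in range(1,n):
        U=P[lab==i]
        if len(U)>300:
            A=np.c_[U[:,:2]-U[:,:2].mean(0),np.ones(len(U))]; s=np.linalg.lstsq(A,U[:,2],rcond=None)[0]
            print(len(U),"z,slope",s[2].round(4),s[:2].round(4),cv2.minAreaRect(U[:,:2].astype(np.float32)))
    return P
E
python3 - <<'E'
from chk import *
ex=np.array([np.cos(PSI),np.sin(PSI)]); ey=np.array([-ex[1],ex[0]])
W=lambda y: C+.0114*ex+y*ey
arm.move_straight([*W(.075),.133]); arm.move_straight([*W(.09),.24],velocity=.25)
arm.reach([.45,.30,.26],down(0,0)); chk("top2"); print(arm.observe()["clock"])
E
```

```text
2081 z,slope 0.1147 [0.0061 0.0962] ((0.5822564959526062, -0.011459339410066605), (0.09120328724384308, 0.1100112646818161), 85.75597381591797)
2173 z,slope 0.1193 [ 0.0003 -0.0139] ((0.54897141456604, -0.14165231585502625), (0.10975316911935806, 0.0903814435005188), 5.548872470855713)
23.4833
```

View pics/top2.png

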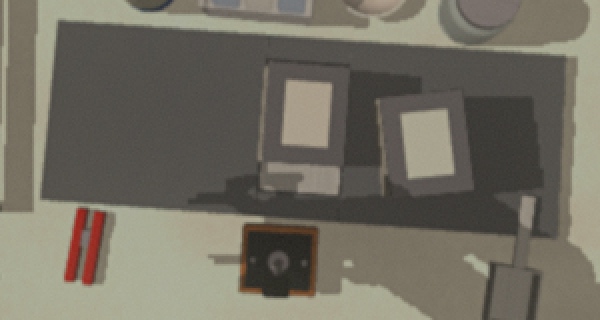

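The tub is still tilted: slope 0.096, with its trailing +y edge resting on the ledge rim. It needs about 3–4 mm more push, which I'll do in small steps.

```bash
python3 - <<'E'
from chk import *
ex=np.array([np.cos(PSI),np.sin(PSI)]); ey=np.array([-ex[1],ex[0]])
W=lambda y: C+.0114*ex+y*ey
arm.reach([*W(.09),.20],down(PSI,0)); arm.move_straight([*W(.075),.133]); f0=force()
for y in [.060,.056,.054,.0525,.051,.0495]:
    arm.move_straight([*W(y),.133],velocity=.04); f=force(2)-f0; print(y,f.round(2))
    if f[:2]@ey>10: break
arm.move_straight([*W(.075),.133]); arm.move_straight([*W(.09),.24],velocity=.25)
arm.reach([.45,.30,.26],down(0,0)); chk("top3"); print(arm.observe()["clock"])
E
```

```text
0.06 [ 0.29 -0.8  -0.56]
0.056 [-0.67 -0.34 -0.37]
0.054 [ 0.14  3.39 -1.91]
0.0525 [-0.69  2.92 -2.4 ]
0.051 [-0.03  2.39 -2.73]
0.0495 [ 0.03  2.36 -1.65]
2047 z,slope 0.1107 [-0.0003  0.0019] ((0.582344114780426, -0.011288490146398544), (0.08983699232339859, 0.11019501090049744), 85.6972427368164)
2168 z,slope 0.1193 [ 0.0004 -0.0111] ((0.5490079522132874, -0.1417306810617447), (0.10999440401792526, 0.09042389690876007), 5.598508358001709)
29.1667
```

The tub is now flat (slope 0.002) and 8.6 mm lower than the other one, so it's seated. Next is the toggle.

```bash
python3 - <<'E'
from chk import *
yaw=np.deg2rad(-5); d=np.array([np.cos(yaw),np.sin(yaw)]); H=np.array([.415,.021])
o=None
for s in (1,-1):
    y=s*np.array([-d[1],d[0],0]); z=np.array([0,0,-1.]); q=R.from_matrix(np.c_[np.cross(y,z),y,z]).as_quat()
    j=inverse_kinematics([*(H-.068*d),.158],q); j2=inverse_kinematics([*(H-.068*d),.22],q); print(j,j2)
    if j is not None and j2 is not None and (o is None or abs(j[5])<o[0]): o=(abs(j[5]),q)
q=o[1]
fingers.move_gripper(0.)
X=lambda u:H+u*d
arm.reach([*X(-.068),.22],q); arm.move_straight([*X(-.068),.158]); f0=force()
for u in [-.055,-.045,-.035,-.025,-.015,-.007,-.003,0,.002,.004,.006,.008,.010,.012,.014]:
    arm.move_straight([*X(u),.158],velocity=.06); f=force(2)-f0; print(u,f.round(2))
    if f[:2]@d<-9: break
arm.move_straight([*X(u-.03),.158]); arm.move_straight([*X(u-.03),.23],velocity=.25)
arm.reach([.40,.32,.28],q)
P=chk("top4"); s=snapshot("scene"); save("scene4",s[0][100:300,150:450].repeat(2,0).repeat(2,1))
m=(abs(P[...,0]-.42)<.08)&(abs(P[...,1]-.022)<.05)&(P[...,2]>.095)
print(P[m].mean(0),P[m].min(0),P[m].max(0)); print(arm.observe()["clock"])
E
```

```text
[-1.12965954e-01  3.97955889e-01  2.35814604e+00 -4.44089210e-16
  3.85490727e-01 -1.59649582e+00] [-1.12965954e-01  2.48437886e-01  2.28978034e+00 -4.44089210e-16
  6.03374429e-01 -1.59649582e+00]
[-1.12965954e-01  3.97955889e-01  2.35814604e+00 -4.44089210e-16
  3.85490727e-01  1.54509684e+00] [-1.12965954e-01  2.48437886e-01  2.28978034e+00 -4.44089210e-16
  6.03374429e-01  1.54509684e+00]
-0.055 [-0.23 -0.15  0.7 ]
-0.045 [ 0.26 -0.88  0.26]
-0.035 [ 0.08 -0.48  0.08]
-0.025 [ 0.48 -0.19  0.66]
-0.015 [0.14 0.2  0.84]
-0.007 [-0.   -0.16  0.5 ]
-0.003 [-0.64  0.18  0.63]
0 [-0.82 -0.7   0.06]
0.002 [-1.92 -0.33  0.09]
0.004 [-0.89  0.42  0.51]
0.006 [-1.96 -0.13  1.17]
0.008 [-6.17 -0.04  2.39]
0.01 [-13.02  -0.67   7.09]
2049 z,slope 0.1107 [-0.0022  0.002 ] ((0.5822989344596863, -0.011310301721096039), (0.08995581418275833, 0.11009654402732849), 85.71331024169922)
2176 z,slope 0.1193 [ 0.0002 -0.0113] ((0.5489831566810608, -0.14162889122962952), (0.1097596287727356, 0.09033536165952682), 5.404211521148682)
[0.44486962 0.01910828 0.10149816] [0.43634784 0.00561461 0.09503389] [0.45220528 0.03209269 0.10652364]
37.7
```

View pics/top4.png

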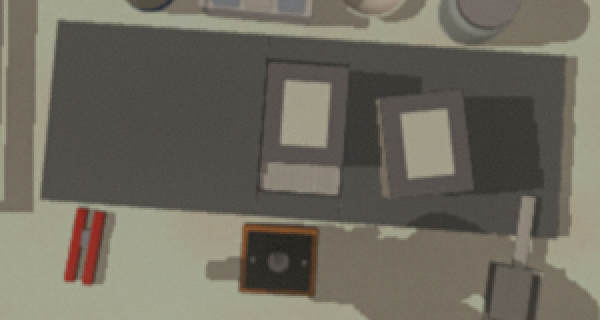

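View pics/scene4.png

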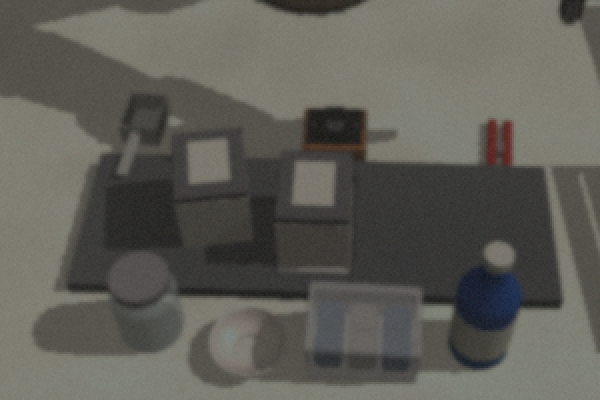

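The toggle tip now measures x≈0.446–0.449 and z≈0.104, where 0.449 and 0.103 are expected at the far stop. The push force rose to 13 N there. In the pictures the full tub sits in the pocket at (307,127) in the top crop, the other tub stands upright at (425,143), and the bystanders have not moved. I'm handing the job in.

```bash
python3 -c "
from rig import *
print(workorder.close_job())"
```

```text
the job is handed in; nothing more can be done
None
```

The job is done and handed in at about 38 s on the robot's clock, with no verdict reported.

- **Which tub is full:** the +y tub took about 3 N to nudge and the -y tub about 0.6 N, so the +y tub is the full one.
- **Seating the full tub:** I slid it onto the plate. The first push left it tilted with its trailing edge on the ledge rim, so I pushed about 7 mm further. It now lies flat (slope about 0.002) and its lid is 8.6 mm lower than the other tub's.
- **Nearly empty tub:** it stands upright, about 20 mm towards the plate from where it started, and clear of the plate.
- **Toggle:** I pushed it over until the force rose to 13 N at the stop. Afterwards its tip measured at the far-stop position to within a few millimetres.
- **Everything else:** the bystanders look unmoved in the last pictures, and the arm was clear of everything at hand-in. I judged the bystanders by eye and did not re-measure them.

No check failed at the end.

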